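# Tap a tottery fan spindle to the centre of its balancing stand

## Robot

A 6-joint arm with a two-finger parallel gripper is mounted at the origin on the work surface. World frame = base frame: x ahead of the robot, y to its left, z up, the work surface at z = 0. Lengths are in m, angles in rad, forces in N, time in s.
With the tool pointing down it reaches from about 0.35 to 0.85 m from the base axis. Payload 8.1 kg.
Tool frame: the origin (TCP) lies at the centre of the arm's flange, where the gripper is bolted on; the fingertips stand 173 mm ahead of it and the grasp point (between the pads) lies 155 mm ahead of it (r.finger_overhang is the z of the fingertips in the tool frame, in m); z points along the fingers, y is the line along which they close (so a half turn about z gives the same grasp; the last joint's range is limited). The gripper opens to 85 mm and grips with 20 to 120 N. Pads are 22 mm wide; open, the fingers measure 114 mm over their backs; the gripper's body (76 mm by 85 mm) begins 54 mm behind the grasp point. The pads swing forward as they close: fully open they stand 13 mm farther back than shut.
Start: joints at [1.15, 0.13, 1.488, -0, 1.523, -0.085], TCP at [0.198, 0.567, 0.405] pointing down, gripper open.
Joint ranges: [-2.96, 2.96], [-0.89, 2.26], [0.02, 2.5], [-1.34, 4.48], [0, 2.73], [-2.66, 2.66]. Speed limits (rad/s): [2.39, 2.39, 2.79, 3.14, 3.14, 3.14].

## Interface

Orientations are given as a unit quaternion [x, y, z, w].
In Python, from workcell import r gives the robot as it stands.
- The arm moves only by the tool move_arm, never from a script. Its argument "steps" is a list of rows, each a list of 3 entries, a list of its own where there are three numbers: the shift along the tool's x, y, z in shares of 750 mm (1.0 is 750 mm), then the turn, a rotation vector about the tool's x, y, z in fractions of the full range, 1 being 2 pi rad, then the opening, from 0 (shut) to 1 (fully open). In form: [[[x, y, z], [wx, wy, wz], gripper], ...]. A call has 1 to 5 rows; each row is the pose to reach, as a shift and turn from the pose commanded when the call began, along the tool's axes at that moment; what a row does not reach only later rows make up. A row lasts 1/12 s, in which the tool goes at most 41.7 mm and 7.16 degrees, less where a joint would pass 70% of its speed; a pose out of reach is approached as far as the arm can. A shift or turn number past 1, either way, is cut back to 1. A call with a gripper value outside its range is refused whole. The fingers move at their own pace and stop on an object; "newtons" is the grip in N (left out, the last holds). Time passes only in rows, so rows that repeat a pose let the fingers close. It gives the time, the measured TCP pose, the force, the opening and the grip force at its end, in the units of the state.
- r.state(): the state, without advancing time (a new reading comes with each control period).
- r.camera(name): name is "scene" or "top"; returns the picture (420x560x3 uint8, red, green, blue); there is no depth.
- r.camera_params(name): a dict with "vertical_fov" (degrees; the focal length in pixels is half the picture's height over the tangent of half this angle, whatever the lens; pixels are square), "cx", "cy" (the principal point, pixels), "origin" and "attitude" of the camera in the world. Camera axes: x right, y down, z forward; pixel columns grow to the right and rows downward; lengths in m; the calibration is good to about 2 mm. A picture is of the moment at which its call begins. camera_params takes no time and is no camera call.
- r.sign_off(): hands the job in; it is judged then, once.
The state is a dict: "time_s": time; "qpos": joint angles; "qvel": joint speeds; "effort": joint torques, N m; "position": TCP position; "tool_rot": TCP orientation; "wrist_force": force on the tool from outside, world axes, zero at the start; "torque": the same for the moment, N m; "gripper_width": finger opening in m; "grasp_force": force on a finger pad.
Only numpy, scipy, OpenCV 4.12 (cv2) and the standard library are available. Lean on these libraries where they do the work, as an engineer would, in place of code of your own. Each camera call takes 0.05 s, during which the arm holds its last target. There are 200 camera calls.

## Task

The steel fan spindle stands off-centre on the small round top of the balancing stand. With light taps or gentle pushes of the fingers, centre it, so that its foot lies within the engraved ring all round and it stands upright and still; do not grip, lift or topple it or push it off the top, leave the other things on the table alone, and draw the hand clear at the end.

Things in the scene. Friction and masses are not known exactly. Their poses are not given: they have to be found in the camera images.
- stand: Balancing stand of grey and bare steel, bolted down (cannot move): round base 110 mm wide, 12 mm high; column 36 mm wide; flat round top 80 mm wide, 12 mm thick, its upper face 60 mm above the table. Origin: centre of the underside of the base, on the axis; z up. It is round: its yaw means nothing.
- stand_top (a point): Centre of the upper face of the stand's round top, where the middle of the spindle's foot belongs. A thin engraved ring of 46 mm diameter runs around this point.
- spindle: Steel fan spindle, 60 mm tall, 0.15 to 0.23 kg, top-heavy, upright on the stand, axis 13 to 21 mm off its middle. From below: foot flange 34 mm wide (the widest part), 12 mm high, lowest 3 mm chamfered to a 26 mm circle; shaft 13 mm wide to 38 mm; head 26 mm wide, 38 to 60 mm. Pushed at the flange it slides; pushed at the head it tips. Origin: centre of its underside, z up its axis.
- parts_dish: Steel parts dish 128 mm across and 28 mm high, loose bystander. Origin: centre of its underside.
- hex_holder: Yellow plastic hex key holder, block 28 x 70 x 30 mm with four upright keys reaching 62 mm high, loose bystander. Origin: centre of its underside.
- fan_knob: Black plastic fan knob, 38 mm across and 24 mm high, loose bystander. Origin: centre of its underside.
- shroud: Grey plastic motor shroud, a round cup 124 mm across and 48 mm high, with a spring clamp pinching its rim on its +y side; the clamp reaches 102 mm high and 105 mm from the cup's axis. Loose bystander. Origin: centre of the cup's underside.
Not all that is in view belongs to the job. Several things have the shape of the stand; the one meant has the colours described above.

How it is judged:
By the outcome, as a careful person would: the job done as asked, in the order asked, and still so for the second after the job is handed in, with the robot touching nothing.
It also fails if it takes over 48 s, if anything falls off the work surface, if the arm or the gripper's body presses on something with over 40 N, if the wrist force passes 120 N, or if a joint passes its speed limit or range.

## Working session

There is one attempt and no reset: what is moved stays moved. The work goes in short steps, Python scripts to look and compute and a tool call to move; the robot and the scene stay as the last step left them, time stands still between calls to the robot, and variables do not carry over. Pictures are saved under pics/ and viewed, at most 10 in all, crops included, and the job is handed in when it is done.

Besides the shell and the picture viewer there is one more tool, called as name(argument=value, ...) on one line, values as JSON. move_arm: Moves the arm, as the interface text tells. Its arguments: {"type":"object","properties":{"steps":{"type":"array"},"newtons":{"type":"number"}},"required":["steps"]}

```bash
ls; mkdir -p pics; python3 - <<'E'
from workcell import r
import cv2
for n in("scene","top"):
    cv2.imwrite(f"pics/{n}0.png",r.camera(n)[:,:,::-1]); print(n,r.camera_params(n))
print(r.state(),r.finger_overhang)
E
```

```text
pics
scene {'vertical_fov': 53.31423167589766, 'cx': 278.160170865283, 'cy': 211.27964492930346, 'origin': array([1.14130922, 0.26216687, 0.64671826]), 'attitude': array([ 0.51428572,  0.76043198, -0.33459247, -0.21284098])}
top {'vertical_fov': 47.572706735503154, 'cx': 279.97758372963403, 'cy': 209.6784931731199, 'origin': array([0.4047389 , 0.00655221, 1.07810485]), 'attitude': array([-0.70057318,  0.70903199, -0.05201533,  0.06136172])}
{'time_s': 0.1, 'qpos': array([ 1.14958764e+00,  1.31104594e-01,  1.48914725e+00,  8.88528411e-06,
        1.52299799e+00, -8.54167925e-02]), 'qvel': array([-4.37883127e-04, -2.14284163e-03, -1.03254737e-03, -1.20850647e-03,
        4.29263271e-05, -2.72112087e-04]), 'effort': array([ 1.67735820e-03, -5.70950496e+01, -5.01941800e+01, -3.56075839e-05,
        8.03356350e-03,  1.21425660e-04]), 'position': array([0.19761595, 0.56631356, 0.40375047]), 'tool_rot': array([ 1.67108409e-01,  9.85938179e-01, -8.01032059e-04, -2.11949760e-04]), 'wrist_force': array([-0.63897704,  0.88061746,  0.40639714]), 'torque': array([ 0.00466956, -0.00236736, -0.02204873]), 'grasp_force': 0.0, 'gripper_width': 0.08535418486895786} 0.1734
```

View pics/scene0.png

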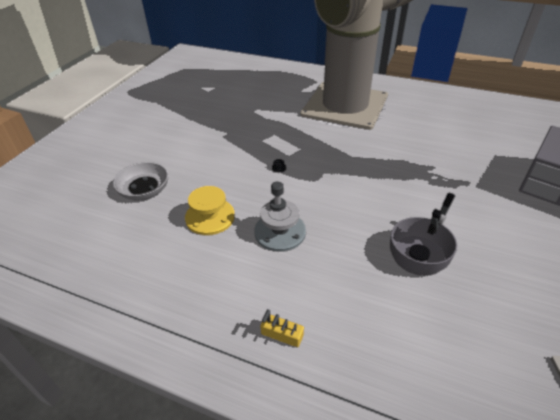

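View pics/top0.png

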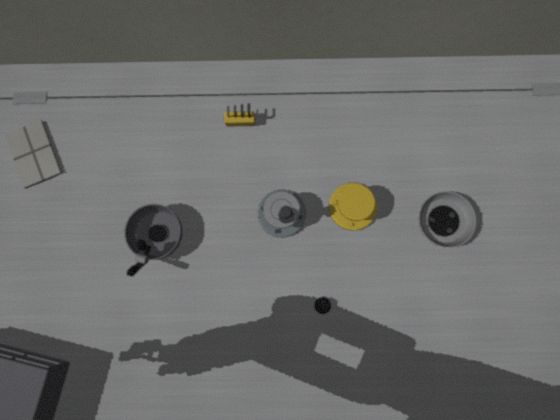

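The scene view shows the grey stand at about (280,225), with the spindle at (277,195). The top view shows the stand at (282,213) and the spindle head at (287,213). A yellow decoy stands next to it. I'll enlarge both views.

```bash
cat > h.py <<'E'
import numpy as np,cv2
from workcell import r
from scipy.spatial.transform import Rotation as R
def cam(n):
    p=r.camera_params(n); return p, 210/np.tan(np.radians(p["vertical_fov"]/2)), R.from_quat(p["attitude"])
def ray(n,u,v,z):
    p,f,q=cam(n); d=q.apply([(u-p["cx"])/f,(v-p["cy"])/f,1]); o=p["origin"]; return o+d*(z-o[2])/d[2]
def pix(n,P):
    p,f,q=cam(n); c=q.inv().apply(np.atleast_2d(P)-p["origin"]); return np.c_[c[:,0]/c[:,2]*f+p["cx"],c[:,1]/c[:,2]*f+p["cy"]]
def crops(name,ds=(240,165,80,80),dt=(242,173,80,80),k=5):
    out=[]
    for n,(x,y,w,h) in(("scene",ds),("top",dt)):
        im=np.mean([r.camera(n)[:,:,::-1] for _ in range(2)],0)
        cv2.imwrite(f"pics/{name}_{n}_full.png",im)
        c=im[y:y+h,x:x+w]; c=np.clip(c*(1.0 if n=="scene" else 1.6),0,255).astype(np.uint8)
        c=cv2.resize(c,(w*k,h*k),interpolation=cv2.INTER_CUBIC)
        out.append(c)
    cv2.imwrite(f"pics/{name}.png",np.hstack(out))
E
python3 -c "
from h import *
crops('c1')
print(ray('top',282,213,.012),ray('top',287,213,.12),ray('scene',277,187,.12),ray('scene',280,232,.012))"
```

```text
[0.56976131 0.01524953 0.012     ] [0.55291121 0.00419589 0.12      ] [0.56485426 0.01088067 0.12      ] [0.58029121 0.02148376 0.012     ][ WARN:0@1.620] global loadsave.cpp:1063 imwrite_ Unsupported depth image for selected encoder is fallbacked to CV_8U.
```

View pics/c1.png

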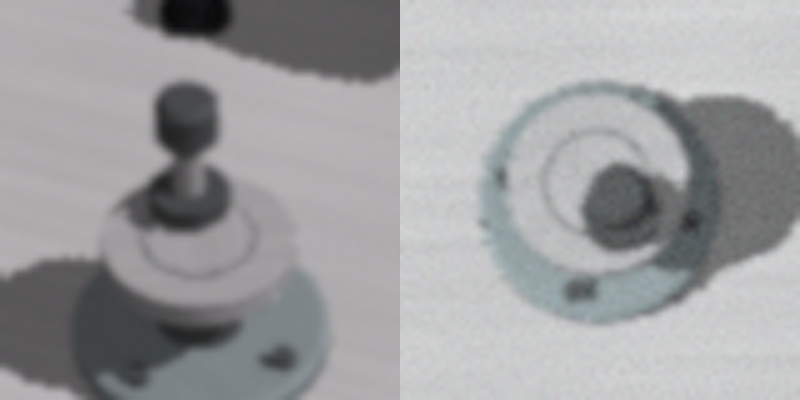

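The crop shows the ring, the disc and the flange in both views. In the top crop the disc centre is about (599,183) and the flange centre about (623,210). In the scene crop the ring centre is about (200,236) and the flange centre about (190,200). Next I'll turn these into positions.

```bash
python3 - <<'E'
from h import *
def T(x,y,z): return ray("top",(x-400+.5)/5-.5+242,(y+.5)/5-.5+173,z)[:2]
def S(x,y,z): return ray("scene",(x+.5)/5-.5+240,(y+.5)/5-.5+165,z)[:2]
def fit(P,rad):
    from scipy.optimize import least_squares
    P=np.array(P); s=least_squares(lambda c:np.hypot(*(P-c).T)-rad,P.mean(0)); return (s.x*1e3).round(1),(s.fun*1e3).round(1)
print("disc top",fit([T(x,y,.06) for x,y in[(508,183),(690,175),(600,92),(598,275),(540,255),(540,112)]],.04))
print("ring top",fit([T(x,y,.06) for x,y in[(541,182),(595,129),(560,145),(575,225),(645,155)]],.023))
print("disc scn",fit([S(x,y,.06) for x,y in[(100,237),(298,237),(195,305),(125,280),(270,285)]],.04))
print("ring scn",fit([S(x,y,.06) for x,y in[(141,237),(258,236),(200,278),(160,268),(240,266)]],.023))
print("flange top",fit([T(x,y,.066) for x,y in[(583,208),(622,250),(595,238),(648,240)]],.017))
print("flange scn z72",fit([S(x,y,.072) for x,y in[(148,195),(232,193),(190,216)]],.017))
print("head scn z120",fit([S(x,y,.12) for x,y in[(155,99),(218,99),(187,82),(187,117)]],.013))
print("head top z120",fit([T(x,y,.12) for x,y in[(592,192),(656,192),(624,161),(626,222)]],.013))
for n,c in(("shroud",(153,232)),("dish",(450,219)),("yellow",(353,205)),("hex",(240,115)),("knob",(322,305))): print(n,ray("top",*c,.03).round(3))
E
```

```text
disc top (array([570.7,  16.2]), array([-0.7, -0.3,  0.1,  0.2,  0.3,  0.4]))
ring top (array([572.1,  16.8]), array([ 1.4, -0.6, -0.7, -1. ,  0.4]))
disc scn (array([569.7,  17.2]), array([ 0.9,  0. ,  0.1, -0.7,  0.5]))
ring scn (array([571.6,  17.7]), array([ 0.9,  1. , -0.1,  0.2,  0.1]))
flange top (array([557.7,   6. ]), array([ 0. ,  0.2, -0.2, -0.1]))
flange scn z72 (array([556.8,   7.7]), array([ 0.5,  0.5, -0.2]))
head scn z120 (array([557.8,   7.7]), array([-0.6, -0.5, -2.2, -2.2]))
head top z120 (array([557.3,   5.4]), array([ 0. ,  0. , -0.4, -0.4]))
shroud [0.528 0.302 0.03 ]
dish [ 0.549 -0.356  0.03 ]
yellow [ 0.583 -0.143  0.03 ]
hex [0.797 0.109 0.03 ]
knob [ 0.365 -0.069  0.03 ]
```

Units first: shifts go in shares of 750 mm and turns go in shares of 2 pi rad. So -501.4 mm / 750 = -0.6685, -442.7 mm / 750 = -0.5903, 124.2 degrees / 360 = 0.345.

move_arm(steps=[[[-0.6685,-0.5903,0],[0,0,0.345],0.25],[[-0.6685,-0.5903,0],[0,0,0.345],0.25],[[-0.6685,-0.5903,0],[0,0,0.345],0.25],[[-0.6685,-0.5903,0],[0,0,0.345],0.25],[[-0.6685,-0.5903,0],[0,0,0.345],0.25]])

```text
time_s: 0.72
position: [0.3, 0.3832, 0.4046]
tool_rot: [0.465, 0.886, 0.0, 0.0]
wrist_force: [0.6, -0.5, 0.5]
gripper_width: 0.0253
grasp_force: 0.0
```

```bash
cat > go.py <<'E'
import sys
from h import *
# usage: go.py x y ztip heading_deg : shift in tool axes (mm) and turn (deg) to reach
x,y,zt,a=map(float,sys.argv[1:5]); s=r.state(); q=R.from_quat(s["tool_rot"])
X=np.array([np.cos(np.radians(a)),np.sin(np.radians(a)),0]); Z=np.array([0,0,-1.])
W=R.from_matrix(np.c_[X,np.cross(Z,X),Z])
d=q.inv().apply(np.array([x,y,zt+r.finger_overhang*1e3])-s["position"]*1e3)
print("t",s["time_s"],"shift",d.round(1),"turn",np.degrees((q.inv()*W).as_rotvec()).round(1),"pos",(s["position"]*1e3).round(1),"w",s["gripper_width"],"F",s["wrist_force"].round(1))
E
python3 go.py 525.1 -17 230 36.6
```

```text
t 0.7167 shift [-457.2  -42.3    1.2] turn [ 0. -0. 88.] pos [300.  383.2 404.6] w 0.02529410523454875 F [ 0.6 -0.5  0.5]
```

Scaled: -457 mm / 750 = -0.6093, -42 mm / 750 = -0.056, 88 degrees / 360 = 0.2444.

move_arm(steps=[[[-0.6093,-0.056,0],[0,0,0.2444],0.25],[[-0.6093,-0.056,0],[0,0,0.2444],0.25],[[-0.6093,-0.056,0],[0,0,0.2444],0.25],[[-0.6093,-0.056,0],[0,0,0.2444],0.25],[[-0.6093,-0.056,0],[0,0,0.2444],0.25]])

```text
time_s: 1.13
position: [0.4033, 0.202, 0.405]
tool_rot: [0.714, 0.7, 0.0, 0.0]
wrist_force: [0.7, 0.5, 0.5]
gripper_width: 0.022
grasp_force: 0.0
```

```bash
python3 go.py 525.1 -17 230 36.6
```

```text
t 1.1333 shift [-216.4  126.3    1.6] turn [ 0.  -0.  52.2] pos [403.3 202.  405. ] w 0.021970140700300348 F [0.7 0.5 0.5]
```

Scaled: -216 mm / 750 = -0.288, 126 mm / 750 = 0.168, 52 degrees / 360 = 0.1444.

move_arm(steps=[[[-0.288,0.168,0],[0,0,0.1444],0.25],[[-0.288,0.168,0],[0,0,0.1444],0.25],[[-0.288,0.168,0],[0,0,0.1444],0.25],[[-0.288,0.168,0],[0,0,0.1444],0.25],[[-0.288,0.168,0],[0,0,0.1444],0.25]])

```text
time_s: 1.55
position: [0.5057, 0.0203, 0.4049]
tool_rot: [0.895, 0.446, 0.0, 0.0]
wrist_force: [1.1, 1.2, 1.1]
gripper_width: 0.0212
grasp_force: 0.0
```

```bash
python3 go.py 525.1 -17 230 36.6
```

```text
t 1.55 shift [-18.1  37.9   1.5] turn [ 0.  -0.  16.4] pos [505.7  20.3 404.9] w 0.021187151799363337 F [1.1 1.2 1.1]
```

Scaled: 38 mm / 750 = 0.0507, -18 mm / 750 = -0.024, 16.4 degrees / 360 = 0.0456.

move_arm(steps=[[[-0.024,0.0507,0],[0,0,0.0456],0.25],[[-0.024,0.0507,0],[0,0,0.0456],0.25],[[-0.024,0.0507,0],[0,0,0.0456],0.25],[[-0.024,0.0507,0],[0,0,0.0456],0.25],[[-0.024,0.0507,0],[0,0,0.0456],0.25]])

```text
time_s: 1.97
position: [0.5249, -0.0149, 0.4046]
tool_rot: [0.948, 0.317, -0.0, -0.0]
wrist_force: [-0.0, -0.7, 0.6]
gripper_width: 0.0211
grasp_force: 0.0
```

```bash
python3 go.py 525.1 -17 66 36.6
```

```text
t 1.9667 shift [ -1.1   1.9 165.2] turn [-0.   0.   0.4] pos [524.9 -14.9 404.6] w 0.02108270889752173 F [-0.  -0.7  0.6]
```

Scaled: 150 mm / 750 = 0.2, 135 mm / 750 = 0.18, 0.4 degrees / 360 = 0.0011.

move_arm(steps=[[[-0.0013,0.0027,0.0533],[0,0,0.0011],0.25],[[-0.0013,0.0027,0.1067],[0,0,0.0011],0.25],[[-0.0013,0.0027,0.1467],[0,0,0.0011],0.25],[[-0.0013,0.0027,0.18],[0,0,0.0011],0.25],[[-0.0013,0.0027,0.2],[0,0,0.0011],0.25]])

```text
time_s: 2.38
position: [0.5237, -0.016, 0.2512]
tool_rot: [0.949, 0.315, -0.002, -0.001]
wrist_force: [-0.3, 0.8, -0.9]
gripper_width: 0.0219
grasp_force: 0.0
```

Scaled: 6 mm / 750 = 0.008, 3 mm / 750 = 0.004.

move_arm(steps=[[[0,0,0.004],[0,0,0],0.25],[[0,0,0.008],[0,0,0],0.25],[[0,0,0.008],[0,0,0],0.25],[[0,0,0.008],[0,0,0],0.25],[[0,0,0.008],[0,0,0],0.25]])

```text
time_s: 2.8
position: [0.5261, -0.0169, 0.2505]
tool_rot: [0.95, 0.314, 0.001, 0.001]
wrist_force: [0.1, -0.4, -0.5]
gripper_width: 0.0213
grasp_force: 0.0
```

```bash
python3 go.py 525.1 -17 66 36.6; python3 -c "
from h import *
crops('c2')" 2>/dev/null
```

```text
t 2.8 shift [-0.9 -0.6 11.1] turn [ 0.1 -0.1 -0. ] pos [526.1 -16.9 250.5] w 0.021333122954071318 F [ 0.1 -0.4 -0.5]
```

View pics/c2.png

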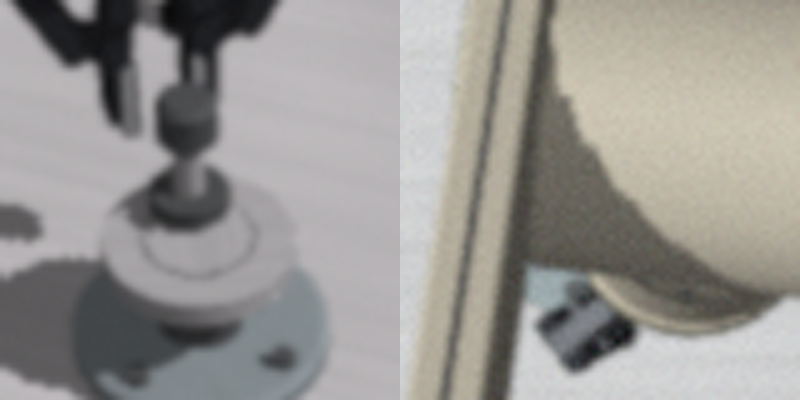

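```bash
python3 - <<'E'
from h import *
X=np.array([.803,.596,0]);Y=np.array([.596,-.803,0])
for z in(.077,.09,.1):
  for dx in (.011,-.011):
    for dy in(.0107,.025): 
      u=pix("scene",np.array([.526,-.017,z])+dx*X+dy*Y)[0]; print(z,dx,dy,((u-[240,165])*5).round())
E
```

```text
0.077 0.011 0.0107 [143. 139.]
0.077 0.011 0.025 [109. 145.]
0.077 -0.011 0.0107 [131. 106.]
0.077 -0.011 0.025 [ 98. 112.]
0.09 0.011 0.0107 [142. 115.]
0.09 0.011 0.025 [108. 121.]
0.09 -0.011 0.0107 [130.  82.]
0.09 -0.011 0.025 [96. 88.]
0.1 0.011 0.0107 [141.  96.]
0.1 0.011 0.025 [107. 102.]
0.1 -0.011 0.0107 [129.  64.]
0.1 -0.011 0.025 [95. 69.]
```

The pad tip appears at about (135,135), which puts it near z = 78 mm, as expected. I'll lower it to flange height.

Scaled: 12 mm / 750 = 0.016, 6 mm / 750 = 0.008.

move_arm(steps=[[[0,0,0.008],[0,0,0],0.25],[[0,0,0.016],[0,0,0],0.25],[[0,0,0.016],[0,0,0],0.25],[[0,0,0.016],[0,0,0],0.25],[[0,0,0.016],[0,0,0],0.25]])

```text
time_s: 3.42
position: [0.5252, -0.017, 0.2363]
tool_rot: [0.95, 0.313, -0.0, -0.0]
wrist_force: [0.4, 0.4, -0.1]
gripper_width: 0.0214
grasp_force: 0.0
```

```bash
python3 go.py 551.0 2.2 65.5 36.6
```

```text
t 3.4167 shift [32.2 -0.  -2.6] turn [-0.   0.  -0.1] pos [525.2 -17.  236.3] w 0.021396500420853427 F [ 0.4  0.4 -0.1]
```

Scaled: 11 mm / 750 = 0.0147, 10 mm / 750 = 0.0133.

move_arm(steps=[[[0.004,0,-0.0027],[0,0,0],0.25],[[0.008,0,-0.0027],[0,0,0],0.25],[[0.0107,0,-0.0027],[0,0,0],0.25],[[0.0133,0,-0.0027],[0,0,0],0.25],[[0.0147,0,-0.0027],[0,0,0],0.25]])

```text
time_s: 3.83
position: [0.5345, -0.0102, 0.2388]
tool_rot: [0.95, 0.314, 0.0, 0.0]
wrist_force: [0.1, -0.5, 0.8]
gripper_width: 0.0214
grasp_force: 0.0
```

Scaled: 5 mm / 750 = 0.0067, 4 mm / 750 = 0.0053.

move_arm(steps=[[[0.0013,0,0],[0,0,0],0.25],[[0.0027,0,0],[0,0,0],0.25],[[0.004,0,0],[0,0,0],0.25],[[0.0053,0,0],[0,0,0],0.25],[[0.0067,0,0],[0,0,0],0.25]])

```text
time_s: 4.25
position: [0.5381, -0.0074, 0.2386]
tool_rot: [0.95, 0.313, -0.0, -0.0]
wrist_force: [-1.6, -0.0, -1.2]
gripper_width: 0.0212
grasp_force: 0.5
```

Scaled: 5 mm / 750 = 0.0067, 4 mm / 750 = 0.0053.

move_arm(steps=[[[0.0013,0,0],[0,0,0],0.25],[[0.0027,0,0],[0,0,0],0.25],[[0.004,0,0],[0,0,0],0.25],[[0.0053,0,0],[0,0,0],0.25],[[0.0067,0,0],[0,0,0],0.25]])

```text
time_s: 4.67
position: [0.5422, -0.0044, 0.2386]
tool_rot: [0.95, 0.313, -0.0, 0.0]
wrist_force: [0.5, -0.6, -0.3]
gripper_width: 0.0215
grasp_force: 0.5
```

```bash
python3 go.py 551.0 2.2 65.5 36.6; python3 -c "
from h import *
crops('c3')" 2>/dev/null
```

```text
t 4.6667 shift [11.  -0.1 -0.3] turn [ 0.   0.  -0.1] pos [542.2  -4.4 238.6] w 0.021462533399049504 F [ 0.5 -0.6 -0.3]
```

View pics/c3.png

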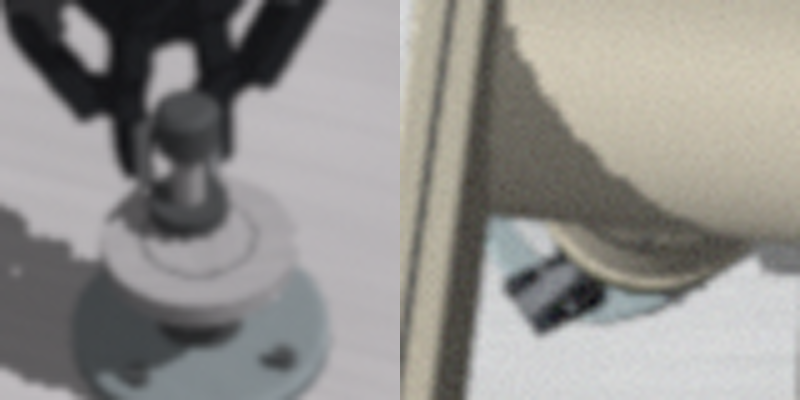

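The spindle is upright between the pads and has slid forward; its flange is now at about (188,208) in the scene crop. I'll keep pushing slowly.

Scaled: 5 mm / 750 = 0.0067, 4 mm / 750 = 0.0053.

move_arm(steps=[[[0.0013,0,0],[0,0,0],0.25],[[0.0027,0,0],[0,0,0],0.25],[[0.004,0,0],[0,0,0],0.25],[[0.0053,0,0],[0,0,0],0.25],[[0.0067,0,0],[0,0,0],0.25]])

```text
time_s: 5.28
position: [0.5463, -0.0014, 0.2387]
tool_rot: [0.95, 0.313, -0.0, -0.0]
wrist_force: [0.1, -0.9, -0.8]
gripper_width: 0.0214
grasp_force: 0.5
```

Scaled: 3.5 mm / 750 = 0.0047, 3 mm / 750 = 0.004.

move_arm(steps=[[[0.0013,0,0],[0,0,0],0.25],[[0.0027,0,0],[0,0,0],0.25],[[0.004,0,0],[0,0,0],0.25],[[0.0047,0,0],[0,0,0],0.25],[[0.0047,0,0],[0,0,0],0.25]])

```text
time_s: 5.7
position: [0.5491, 0.0007, 0.2387]
tool_rot: [0.95, 0.313, 0.0, -0.0]
wrist_force: [-0.1, -1.2, -1.0]
gripper_width: 0.0216
grasp_force: 0.3
```

```bash
python3 go.py 551.0 2.2 65.5 36.6; python3 -c "
from h import *
crops('c4')" 2>/dev/null
```

```text
t 5.7 shift [ 2.4 -0.1 -0.2] turn [ 0.  -0.  -0.1] pos [549.1   0.7 238.7] w 0.021609128393881887 F [-0.1 -1.2 -1. ]
```

View pics/c4.png

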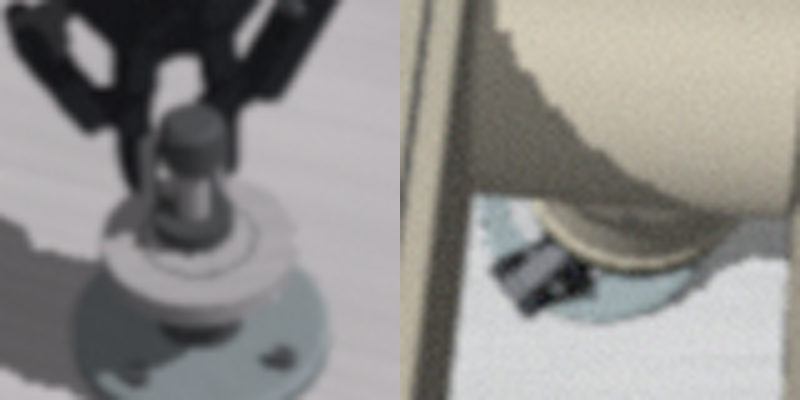

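The flange's front edge is at about y = 250 in the scene crop and its right edge at about x = 234. The ring's front edge is at y = 278. I'll compare these with the centred prediction.

```bash
python3 - <<'E'
from h import *
t=np.linspace(0,6.28,200)
def ext(c,rad,z):
    p=(pix("scene",np.c_[c[0]+rad*np.cos(t),c[1]+rad*np.sin(t),0*t+z])-[240,165])*5; return p.min(0).round(),p.max(0).round()
C=np.array([.5708,.0169]);d=np.array([.803,.596])
for k in(-.0169,-.006,-.004,-.002,0):
    c=C+k*d; print(k,"z63",ext(c,.017,.063),"head",ext(c,.013,.12))
print(ext(C,.023,.06))
E
```

```text
-0.0169 z63 (array([145., 175.]), array([227., 231.])) head (array([150.,  75.]), array([216., 117.]))
-0.006 z63 (array([151., 192.]), array([234., 249.])) head (array([156.,  92.]), array([223., 135.]))
-0.004 z63 (array([152., 195.]), array([235., 252.])) head (array([158.,  95.]), array([224., 138.]))
-0.002 z63 (array([153., 198.]), array([237., 255.])) head (array([159.,  98.]), array([226., 141.]))
0 z63 (array([154., 201.]), array([238., 259.])) head (array([160., 101.]), array([227., 145.]))
(array([140., 197.]), array([253., 274.]))
```

Scaled: 4 mm / 750 = 0.0053, 3 mm / 750 = 0.004.

move_arm(steps=[[[0.0013,0,0],[0,0,0],0.25],[[0.0027,0,0],[0,0,0],0.25],[[0.004,0,0],[0,0,0],0.25],[[0.0053,0,0],[0,0,0],0.25],[[0.0053,0,0],[0,0,0],0.25]])

```text
time_s: 6.32
position: [0.5524, 0.0031, 0.2387]
tool_rot: [0.95, 0.313, 0.0, 0.0]
wrist_force: [-0.1, -0.6, -0.4]
gripper_width: 0.0213
grasp_force: 0.3
```

```bash
python3 go.py 551.0 2.2 65.5 36.6; python3 -c "
from h import *
crops('c5',(255,185,50,50),k=12)
i=cv2.imread('pics/c5.png');cv2.imwrite('pics/c5.png',i[:,:600])" 2>/dev/null
```

```text
t 6.3167 shift [-1.7 -0.1 -0.2] turn [ 0.  -0.  -0.1] pos [552.4   3.1 238.7] w 0.021349018204726043 F [-0.1 -0.6 -0.4]
```

```bash
ls pics | grep c5; python3 -c "
import cv2
i=cv2.imread('pics/c5_scene_full.png')[185:235,255:305];cv2.imwrite('pics/c5.png',cv2.resize(i,(600,600),interpolation=cv2.INTER_CUBIC))"
```

```text
c5_scene_full.png
c5_top_full.png
```

View pics/c5.png

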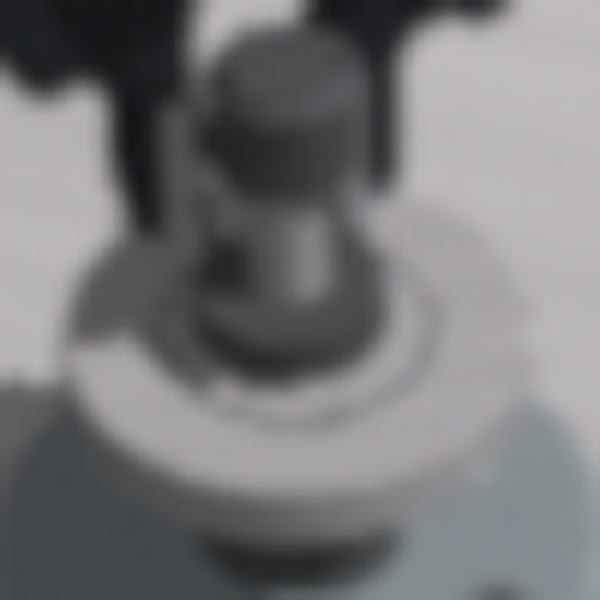

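The flange's right edge is at x = 387 and its bottom at y = 380 in this crop. The ring's right edge is at 438 and its bottom at 428. I'll solve for the remaining offset.

```bash
python3 - <<'E'
from h import *
from scipy.optimize import fsolve
t=np.linspace(0,6.28,400)
def mx(c,rad,z):
    return pix("scene",np.c_[c[0]+rad*np.cos(t),c[1]+rad*np.sin(t),0*t+z]).max(0)
px=lambda x,y:np.array([(x+.5)/12-.5+255,(y+.5)/12-.5+185])
ring=fsolve(lambda c:mx(c,.023,.06)-px(437,427),[.57,.017])
fl=fsolve(lambda c:mx(c,.017,.063)-px(387,380),[.57,.017])
d=np.array([.803,.596]);n=np.array([.596,-.803])
print(ring,fl,(ring-fl)*1e3,"along d",(ring-fl)@d*1e3,"tool y",(ring-fl)@n*1e3)
E
```

```text
[0.57116516 0.01797006] [0.57003306 0.01486177] [1.13210058 3.10829636] along d 2.7616214000072334 tool y -1.8212300334384623
```

Scaled: 2 mm / 750 = 0.0027, -1.5 mm / 750 = -0.002.

move_arm(steps=[[[0.0009,-0.0007,0],[0,0,0],0.25],[[0.0019,-0.0013,0],[0,0,0],0.25],[[0.0027,-0.002,0],[0,0,0],0.25],[[0.0027,-0.002,0],[0,0,0],0.25],[[0.0027,-0.002,0],[0,0,0],0.25]])

```text
time_s: 6.93
position: [0.553, 0.0054, 0.2387]
tool_rot: [0.95, 0.313, 0.0, 0.0]
wrist_force: [-0.1, -0.6, -0.7]
gripper_width: 0.0215
grasp_force: 0.3
```

Scaled: -32 mm / 750 = -0.0427, -22 mm / 750 = -0.0293.

move_arm(steps=[[[-0.0027,0,0],[0,0,0],0.25],[[-0.008,0,0],[0,0,0],0.25],[[-0.016,0,0],[0,0,0],0.25],[[-0.0293,0,0],[0,0,0],0.25],[[-0.0427,0,0],[0,0,0],0.25]])

```text
time_s: 7.35
position: [0.5264, -0.0142, 0.2386]
tool_rot: [0.95, 0.314, -0.0, -0.0]
wrist_force: [0.2, 0.4, 0.4]
gripper_width: 0.021
grasp_force: 0.0
```

move_arm(steps=[[[-0.0533,0,-0.0133],[0,0,0],0.25],[[-0.08,0,-0.0533],[0,0,0],0.25],[[-0.1067,0,-0.1067],[0,0,0],0.25],[[-0.1333,0,-0.16],[0,0,0],0.25],[[-0.1733,0,-0.2],[0,0,0],0.25]])

```text
time_s: 7.77
position: [0.4252, -0.0887, 0.3862]
tool_rot: [0.95, 0.314, 0.001, 0.0]
wrist_force: [1.7, -1.3, 1.6]
gripper_width: 0.0215
grasp_force: 0.0
```

```bash
python3 -c "
from h import *
crops('c6')" 2>/dev/null
```

```text
(no output)
```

View pics/c6.png

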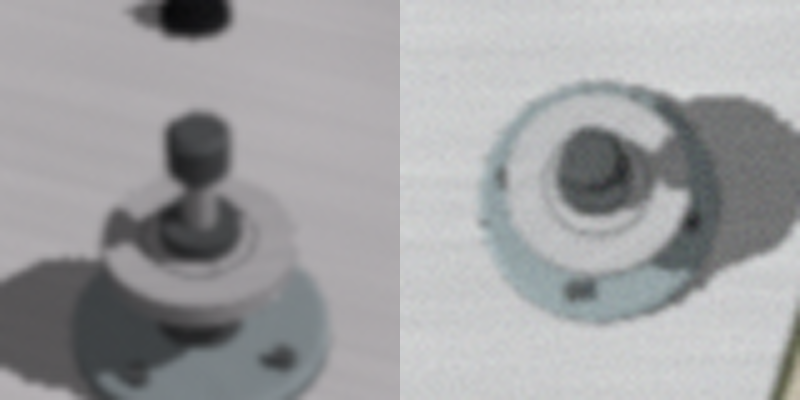

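The spindle now stands upright inside the ring. In the top crop the flange's left edge is at 558 against the ring's 541. I'll check the margins with numbers.

```bash
python3 - <<'E'
from h import *
from scipy.optimize import least_squares
T=lambda x,y,z: ray("top",(x-400+.5)/5-.5+242,(y+.5)/5-.5+173,z)[:2]
def fit(P,rad):
    P=np.array(P); return least_squares(lambda c:np.hypot(*(P-c).T)-rad,P.mean(0)).x*1e3
print("ring",fit([T(x,y,.06) for x,y in[(541,182),(595,129),(555,215),(590,235),(630,228)]],.023))
print("flange",fit([T(x,y,.066) for x,y in[(558,178),(595,215),(570,204),(618,209)]],.017))
m=[cv2.imread(f"pics/c{i}_top_full.png") for i in(1,6)]
a=r.camera("scene");print(np.abs(a[:,:,::-1].astype(int)-cv2.imread("pics/c6_scene_full.png"))[165:245,240:320].max(),r.state()["wrist_force"])
E
```

```text
ring [570.65561322  17.14221379]
flange [572.81241355  16.66967736]
4 [-0.00360952  0.86785088  0.41478201]
```

```bash
python3 -c "
from workcell import r
print(r.sign_off())"
```

```text
the job is handed in; nothing more can be done
None
```

The spindle stands upright and still, with its foot inside the engraved ring, about 2 mm off centre by camera measurement (about 6 mm is allowed); it was never gripped or lifted, the other things were left alone, the hand is clear, and the job was handed in at about 8 s.

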